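Close up the board test fixture

ROBOT

A 6-joint arm with a two-finger parallel gripper is mounted at the origin on the work surface. World frame = base frame: x ahead of the robot, y to its left, z up, the work surface at z = 0. Lengths are in m, angles in degrees, forces in N, time in s.
With the tool pointing down it reaches from about 0.35 to 0.875 m from the base axis. Payload 4.2 kg.
Tool frame: the origin (TCP) lies on the centre line of the jaws, within the pads' length; the fingertips stand 25 mm ahead of it and the grasp point (between the pads) lies 6 mm ahead of it; z points along the fingers, y is the line along which they close (so a half turn about z gives the same grasp; the last joint's range is limited). The gripper opens to 87 mm and grips with 3 to 60 N. Pads are 19 mm wide; open, the fingers measure 117 mm over their backs; the gripper's body (75 mm by 190 mm) begins 51 mm behind the grasp point.
Start: joints at [-57.376, 22.042, 0.453, 0, -68.411, -14.817], TCP at [0.191, -0.595, 0.248] pointing down, gripper open.
Joint ranges: [-179.83, 179.83], [-69.29, 118.12], [-61.27, 80.66], [-181.25, 117.63], [-171.15, -9.14], [-177.46, 177.46]. Speed limits (degrees/s): [159.86, 159.86, 180, 180, 180, 180].

INTERFACE

Orientations are given as a 3x3 rotation matrix whose columns are the frame's x, y, z axes.
In Python, from station import r gives the robot as it stands.
- The arm moves only by the tool move_arm, never from a script. Its argument "series" is a list of rows, each an object with "grip": the opening, from 0 (shut) to 1 (fully open); "xyz": the shift along the tool's x, y, z in mm, a list of three; "angular": the turn, a rotation vector about the tool's x, y, z in rad, a list of three. A call has 1 to 10 rows; each row is the pose to reach, as a shift and turn from the pose commanded when the call began, along the tool's axes at that moment; what a row does not reach only later rows make up. A row lasts 1/10 s, in which the tool goes at most 50 mm and 8.59 degrees, less where a joint would pass 70% of its speed; a pose out of reach is approached as far as the arm can. A call with a gripper value outside its range is refused whole. The fingers move at their own pace and stop on an object; the grip force is fixed at half the most. Time passes only in rows, so rows that repeat a pose let the fingers close. It gives the time, the measured TCP pose, the force, the opening and the grip force at its end, in the units of the state.
- r.sense(): the state, without advancing time (a new reading comes with each control period).
- r.capture(name): name is "side" or "top"; returns a dict with "img" (420x560x3 uint8, red, green, blue), "camera_matrix" (3x3 intrinsics, pixels), "rvec" (rotation vector, rad) and "tvec" (3), from world to camera coordinates, as OpenCV has them. Camera axes: x right, y down, z forward; pixel columns grow to the right and rows downward; lengths in m; the calibration is good to about 2 mm. A picture is of the moment at which its call begins. There is no depth.
- r.finish_job(): hands the job in; it is judged then, once.
The state is a dict: "time_s": time; "joints": joint angles; "joint_velocities": joint speeds; "effort": joint torques, N m; "tcp_pos": TCP position; "ee_rot": TCP orientation; "wrist_force": force on the tool from outside, world axes, zero at the start; "moment": the same for the moment, N m; "gripper_width": opening from 0.0 (shut) to 1.0 (fully open); "gripper_force": force on a finger pad.
Only numpy, scipy, OpenCV 4.12 (cv2) and the standard library are available. Lean on these libraries where they do the work, as an engineer would, in place of code of your own. Each camera call takes 0.05 s, during which the arm holds its last target. There are 200 camera calls.

TASK

The test fixture on the bench has been left open with a circuit board in its pulled-out carrier. With the fingertips on their outer faces, and without gripping anything, gently push the carrier fully home into the fixture, and then push the raised cover over and down until it is fully shut. Leave the board lying untouched in the carrier and do not disturb the other things on the bench.

Things in the scene. Friction and masses are not known exactly. Their poses are not given: they have to be found in the camera images.
- fixture: Black board test fixture fixed to the bench, 170 (x) x 150 (y) mm in plan, walls 52 mm high. Origin: centre of its underside, on the bench. Its x axis points away from the cover's hinge (roughly away from the robot); the board carrier comes out of its open side in its +y direction. Its yaw varies by up to 0.3 rad.
- carrier (a joint): How far the aluminium board carrier is pulled out along the fixture's +y, in m: 0 = fully home (hard stop), 0.12 = outer limit. Slides with about 2 N of friction plus some damping (8 N per m/s) and stays where it is left. Counts as home below 0.004.
- carrier_end (a point): Centre of the outer (+y) face of the carrier's upright end plate, the face to push on towards the fixture's -y; the plate is 126 mm long (fixture x), 8 mm thick, and stands from 16 to 50 mm above the bench; this point is 33 mm above it. When home, the point lies at x 0, y +79 mm in the fixture's frame, with the face 4 mm outside the fixture's side.
- carrier_seat (a point): Centre of the carrier's tray floor, 22 mm above the bench, moving with the carrier; axes parallel to the fixture's. The tray is 126 x 130 mm with rims 8 mm high on three sides and the end plate on the fourth.
- cover (a joint): Opening angle of the grey cover in rad: 0 = shut, lying level (hard stop); 1.57 = upright; 1.95 = limit, leaning back towards the robot. Stiff hinge (0.28 N m of friction, 3 N at 100 mm from the hinge), so that it stays where it is left and must be pushed all the way. Counts as shut below 0.03.
- cover_hinge (a point): Middle of the cover's hinge axis, 56 mm above the bench on the fixture's near wall (x -78 mm, y 0 in the fixture's frame); the axis runs along the fixture's y. The cover's plain outer face looks towards the robot when raised and up when shut; shut, its top is 60 mm above the bench.
- cover_edge (a point): Middle of the cover's free edge, in its mid-plane, 147 mm from the hinge axis. The cover is a rigid flat panel 145 mm long, 150 mm wide (fixture y) and 8 mm thick (4 mm either side of the plane through the hinge axis); here a tab 90 mm wide and 6.5 mm thick goes on to 162 mm from the hinge. The inner face is lined with rubber.
- board: Loose green circuit board 108 x 80 x 3 mm, parts on it up to 13 mm high above its underside, lying anywhere in the carrier's tray with about 4 mm of play either way along x and 20 mm along y. Origin: centre of its underside. It rides along with the carrier; not to be touched.
- flux: Bystander: small amber bottle with a white cap, diameter 38 mm, 85 mm tall, standing. Origin: centre of its foot.
- spool: Bystander: grey solder spool standing on its flange, diameter 54 mm, 45 mm tall. Origin: centre of its foot.
- driver: Bystander: screwdriver with a black handle, about 160 mm long, lying on the bench beyond the fixture. Origin: about its middle.

How it is judged:
By the outcome, as a careful person would: the job done as asked, in the order asked, and still so for the second after the job is handed in, with the robot touching nothing.
It also fails if it takes over 58 s, if anything falls off the work surface, if the arm or the gripper's body presses on something with over 40 N, if the wrist force passes 120 N, or if a joint passes its speed limit or range.

## Working session

There is one attempt and no reset: what is moved stays moved. The work goes in short steps, Python scripts to look and compute and a tool call to move; the robot and the scene stay as the last step left them, time stands still between calls to the robot, and variables do not carry over. Pictures are saved under pics/ and viewed, at most 10 in all, crops included, and the job is handed in when it is done.

Besides the shell and the picture viewer there is one more tool, called after ">>>" in YAML: its name, and indented under it one key for each argument. move_arm: Moves the arm, as the interface text tells. Its arguments: {"type":"object","properties":{"series":{"type":"array"}},"required":["series"]}

```bash
mkdir -p pics; ls; python3 - <<'E'
from station import r
import cv2,numpy as np,pickle
d={}
for n in("side","top"):
    c=r.capture(n);d[n]=c
    cv2.imwrite(f"pics/{n}0.png",c["img"][:,:,::-1])
    R=cv2.Rodrigues(np.array(c["rvec"],float))[0]
    print(n,"cam at",(-R.T@np.array(c["tvec"]).ravel()).round(3))
pickle.dump(d,open("c0.pkl","wb"))
s=r.sense();print(s["time_s"],s["tcp_pos"],np.array(s["ee_rot"]).round(3),s["wrist_force"])
E
```

```text
pics
side cam at [0.57  0.449 0.504]
top cam at [ 0.5  -0.03  0.91]
0.1 [ 0.19100166 -0.59460385  0.24656427] [[-0.952 -0.306 -0.001]
 [-0.306  0.952  0.002]
 [ 0.     0.002 -1.   ]] [ 0.16747142  0.14691331 -0.66630633]
```

View pics/side0.png

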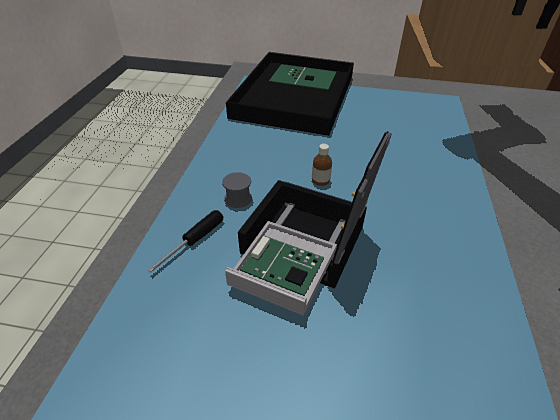

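View pics/top0.png

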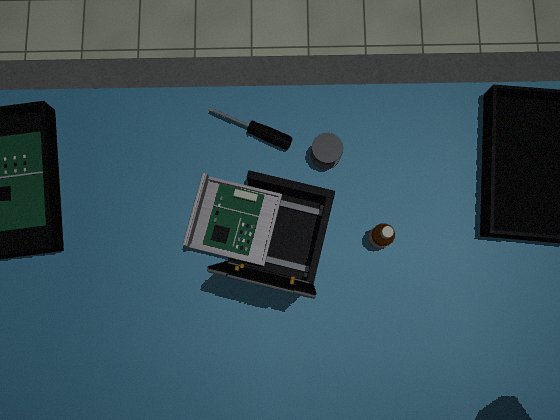

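The top view shows the carrier pulled out to the left (+y), with its end plate from about (205,175) to (184,247). The cover is seen nearly edge-on from (208,265) to (316,295), the spool is at (327,150) and the flux at (382,236). I'll enlarge both views for exact pixels.

```bash
cat > h.py <<'E'
import cv2,numpy as np
def cam(c):
    R=cv2.Rodrigues(np.array(c["rvec"],float))[0];t=np.array(c["tvec"],float).ravel();return np.array(c["camera_matrix"],float),R,t
def ray(c,p):
    K,R,t=cam(c);return -R.T@t,R.T@np.linalg.solve(K,[p[0],p[1],1.])
def plane(c,p,z):
    o,d=ray(c,p);return o+d*(z-o[2])/d[2]
def proj(c,X):
    K,R,t=cam(c);q=(K@(R@np.atleast_2d(X).T+t[:,None])).T;return q[:,:2]/q[:,2:]
def tri(ca,pa,cb,pb):
    P=[]
    for c in(ca,cb):
        K,R,t=cam(c);P.append(K@np.c_[R,t])
    X=cv2.triangulatePoints(P[0],P[1],np.array(pa,float).reshape(2,1),np.array(pb,float).reshape(2,1)).ravel();X=X[:3]/X[3]
    return X,np.linalg.norm(proj(ca,X)-pa),np.linalg.norm(proj(cb,X)-pb)
E
python3 - <<'E'
import cv2,pickle,numpy as np
d=pickle.load(open("c0.pkl","rb"))
for n,(x,y,w,h) in dict(side=(215,125,190,190),top=(175,160,165,145)).items():
    i=d[n]["img"][y:y+h,x:x+w,::-1];k=3 if n=="side" else 4
    i=np.clip(i.astype(float)*1.6+15,0,255).astype(np.uint8)
    i=cv2.resize(i,None,fx=k,fy=k,interpolation=cv2.INTER_CUBIC)
    for a in range(0,w,20): cv2.putText(i,str(x+a),(a*k,10),0,.35,(0,255,255),1);cv2.line(i,(a*k,12),(a*k,18),(0,255,255),1)
    for a in range(20,h,20): cv2.putText(i,str(y+a),(6,a*k+4),0,.35,(0,255,255),1);cv2.line(i,(0,a*k),(5,a*k),(0,255,255),1)
    cv2.imwrite(f"pics/{n}0z.png",i)
E
```

```text
(no output)
```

View pics/side0z.png

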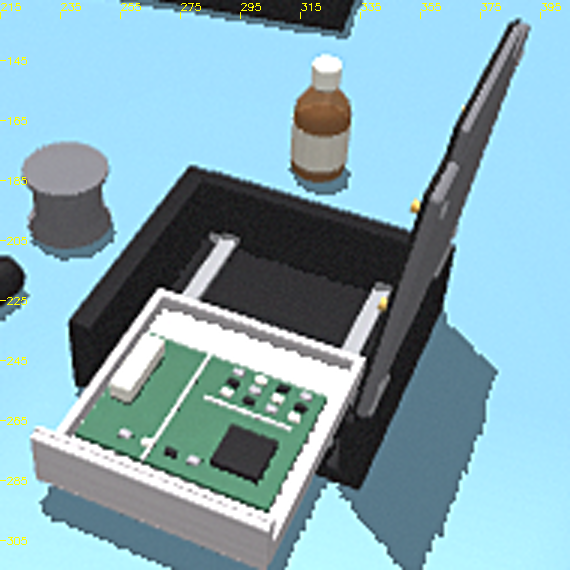

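View pics/top0z.png

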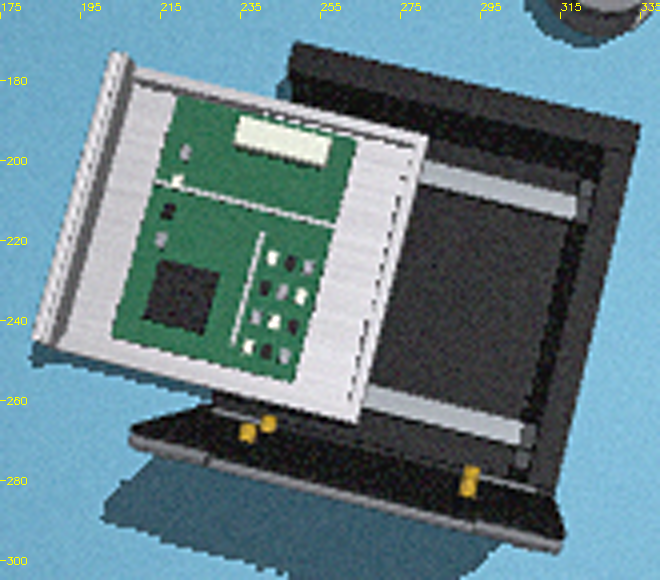

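The side crop shows the end plate's outer top edge running from (227,269) to (304,305), and the cover rising from about (338,263) to its free edge from (362,184) to (390,133). The top crop shows the plate's outer edge from (203,173) to (184,244). The fixture's far corners are (249,170) and (335,191), and the cover's free edge runs from (208,268) to (315,296).

```bash
cat > m0.py <<'E'
from h import *
import pickle
d=pickle.load(open("c0.pkl","rb"));T,S=d["top"],d["side"]
for n,a,b in [("plate far",(203.2,173),(226.5,269)),("plate near",(183.7,244.5),(304.3,305)),
 ("fix far+y",(249,170.5),(239,232.3)),("fix far-y",(335,191.2),(279,180.7)),
 ("cov +y",(207.5,268.5),(361.7,184.3)),("cov -y",(315.5,296),(390.5,133)),]:
    X,e,f=tri(T,a,S,b);print(n,(X*1000).round(1),round(e,2),round(f,2))
L=lambda p,z:plane(T,p,z)[:2]
A,B=L((249,170.5),.052),L((335,191.2),.052);P,Q=L((203.2,173),.05),L((183.7,244.5),.05)
u=(A-B)/np.linalg.norm(A-B);print("fix len",np.linalg.norm(A-B),"plate len",np.linalg.norm(P-Q))
ex=np.array([u[1],-u[0]]); print("yaw from fix",np.arctan2(ex[1],ex[0])); v=P-Q;print("yaw plate",np.arctan2(v[1],v[0]))
c=(A+B)/2-.085*ex;print("centre",c,"end",(P+Q)/2, "rel",[( (P+Q)/2-c)@ex,((P+Q)/2-c)@u])
# bystanders
for n,m,z in [("flux cap",(388,232),.085),("spool top",(327,146),.045),("driver",(270,135),.015)]: print(n,L(m,z),(L(m,z)-c)@ex,(L(m,z)-c)@u)
E
python3 m0.py
```

```text
plate far [713.2 106.   51.3] 0.15 0.3
plate near [593.9 138.4  41.1] 0.18 0.38
fix far+y [716.5  29.   49.3] 0.41 0.76
fix far-y [ 679.4 -114.8   48.1] 0.34 0.54
cov +y [542.9  73.4 210.7] 0.36 0.7
cov -y [505.4 -69.7 199.4] 0.44 0.71
fix len 0.14802968652058748 plate len 0.12435139602912221
yaw from fix -0.25532109398280667
yaw plate -0.2478608521202758
centre [ 0.61560456 -0.02130048] end [0.65349884 0.12146293] rel [np.float64(0.0006100606908075351), np.float64(0.1477057649134601)]
flux cap [ 0.60547563 -0.19270813] 0.03348947512392315 -0.16840912258900917
spool top [ 0.75940252 -0.10369654] 0.15994598296957735 -0.04340791455773453
driver [ 0.79006181 -0.00593016] 0.1649198693600303 0.05893228982650356
```

Two-view triangulation and plane casting agree:
- **Fixture:** yaw about -0.25 rad, centre (0.616, -0.021).
- **Carrier:** about 69 mm out.
- **Cover:** about 1.68 rad, edge at z of about 0.205.

I'll go over the top with the gripper closed and turned to the fixture's axes.

>>> move_arm:
  series:
    - {"grip": 0, "xyz": [0, 0, -40], "angular": [0, 0, 0.14]}
    - {"grip": 0, "xyz": [-10, 8, -80], "angular": [0, 0, 0.28]}
    - {"grip": 0, "xyz": [-45, 37, -80], "angular": [0, 0, 0.42]}
    - {"grip": 0, "xyz": [-80, 66, -80], "angular": [0, 0, 0.56]}
    - {"grip": 0, "xyz": [-115, 96, -80], "angular": [0, 0, 0.56]}
    - {"grip": 0, "xyz": [-150, 126, -80], "angular": [0, 0, 0.56]}
    - {"grip": 0, "xyz": [-185, 156, -80], "angular": [0, 0, 0.56]}
    - {"grip": 0, "xyz": [-220, 186, -80], "angular": [0, 0, 0.56]}
    - {"grip": 0, "xyz": [-255, 215, -80], "angular": [0, 0, 0.56]}
    - {"grip": 0, "xyz": [-290, 245, -80], "angular": [0, 0, 0.56]}

```text
time_s: 1.1
tcp_pos: [0.3928, -0.2713, 0.3273]
ee_rot: [[-0.969, 0.247, -0.0], [0.247, 0.969, 0.0], [0.0, 0.0, -1.0]]
wrist_force: [1.3, -0.8, 0.0]
gripper_width: 0.17
gripper_force: 0.0
```

>>> move_arm:
  series:
    - {"grip": 0, "xyz": [-15, 46, 0], "angular": [0, 0, 0]}
    - {"grip": 0, "xyz": [-30, 92, 0], "angular": [0, 0, 0]}
    - {"grip": 0, "xyz": [-45, 138, 0], "angular": [0, 0, 0]}
    - {"grip": 0, "xyz": [-60, 184, 0], "angular": [0, 0, 0]}
    - {"grip": 0, "xyz": [-75, 230, 0], "angular": [0, 0, 0]}
    - {"grip": 0, "xyz": [-90, 276, 0], "angular": [0, 0, 0]}
    - {"grip": 0, "xyz": [-105, 322, 0], "angular": [0, 0, 0]}
    - {"grip": 0, "xyz": [-120, 368, 0], "angular": [0, 0, 0]}
    - {"grip": 0, "xyz": [-135, 414, 0], "angular": [0, 0, 0]}
    - {"grip": 0, "xyz": [-150, 460, 0], "angular": [0, 0, 0]}

```text
time_s: 2.1
tcp_pos: [0.6517, 0.1375, 0.327]
ee_rot: [[-0.969, 0.246, -0.001], [0.246, 0.969, -0.0], [0.001, -0.001, -1.0]]
wrist_force: [0.1, -0.5, 0.5]
gripper_width: 0.006
gripper_force: 0.0
```

```bash
cat >> h.py <<'E'
c0=np.array([.6156,-.0213]);yaw=-.25
ex=np.array([np.cos(yaw),np.sin(yaw)]);uy=np.array([-ex[1],ex[0]])
def fx(p):
    p=np.asarray(p,float);return np.array([(p[:2]-c0)@ex,(p[:2]-c0)@uy,p[2]])*1000
E
cat > st.py <<'E'
from station import r
from h import *
s=r.sense();print(s["time_s"],"fix frame TCP",fx(s["tcp_pos"]).round(1),"F",np.round(s["wrist_force"],1),s["gripper_width"])
E
python3 st.py
```

```text
2.1 fix frame TCP [ -4.3 162.8 327. ] F [ 0.1 -0.5  0.5] 0.006319355680161583
```

>>> move_arm:
  series:
    - {"grip": 0, "xyz": [-5, 42, 0], "angular": [0, 0, 0]}
    - {"grip": 0, "xyz": [-5, 42, 45], "angular": [0, 0, 0]}
    - {"grip": 0, "xyz": [-5, 42, 90], "angular": [0, 0, 0]}
    - {"grip": 0, "xyz": [-5, 42, 135], "angular": [0, 0, 0]}
    - {"grip": 0, "xyz": [-5, 42, 180], "angular": [0, 0, 0]}
    - {"grip": 0, "xyz": [-5, 42, 225], "angular": [0, 0, 0]}
    - {"grip": 0, "xyz": [-5, 42, 260], "angular": [0, 0, 0]}
    - {"grip": 0, "xyz": [-5, 42, 274], "angular": [0, 0, 0]}
    - {"grip": 0, "xyz": [-5, 42, 274], "angular": [0, 0, 0]}

```text
time_s: 3.0
tcp_pos: [0.6651, 0.1745, 0.0509]
ee_rot: [[-0.969, 0.247, -0.005], [0.247, 0.969, -0.002], [0.004, -0.004, -1.0]]
wrist_force: [-1.0, 0.0, 0.0]
gripper_width: 0.003
gripper_force: 0.0
```

```bash
python3 st.py; python3 - <<'E'
from station import r
import cv2
c=r.capture("side");cv2.imwrite("pics/s1.png",c["img"][:,:,::-1])
E
```

```text
3.0 fix frame TCP [ -0.5 202.   50.9] F [-1.  0.  0.] 0.0026173051741555757
```

View pics/s1.png

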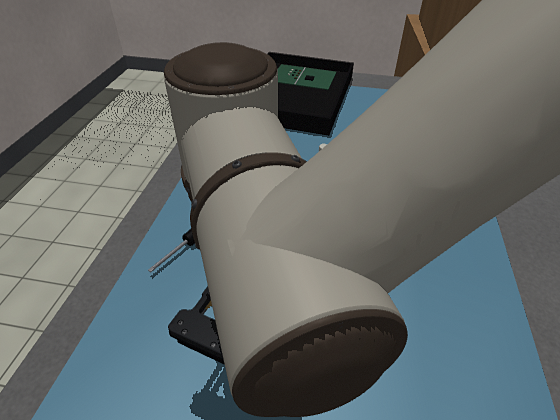

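The side view is now filled by the forearm and wrist, which hide the carrier and cover. I need to know the forearm's clearance over the raised cover, so I'll check the joints and the top view.

```bash
python3 - <<'E'
from station import r
import cv2,numpy as np
c=r.capture("top");cv2.imwrite("pics/t1.png",c["img"][:,:,::-1])
s=r.sense();print(np.round(s["joints"],1),np.round(s["effort"],1))
E
```

```text
[ 2.810e+01  3.790e+01 -2.000e+00  1.000e-01 -5.000e+01 -1.324e+02] [ -0.  -46.7  14.5   3.2  -0.1   0. ]
```

View pics/t1.png

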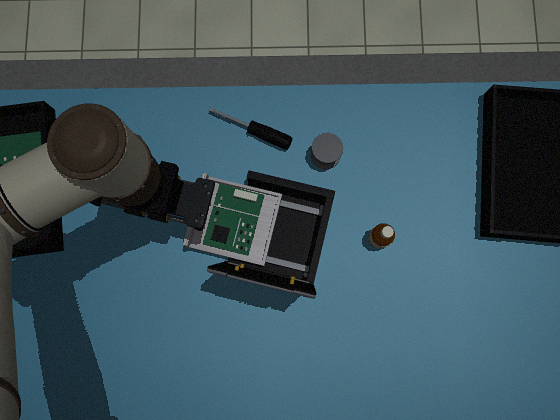

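The top view shows the arm well to the left (forearm at columns 0-130), with only the gripper body over the plate at (195,200). The cover at (208-316, 265-296) is clear, so I'll approach and push gently.

>>> move_arm:
  series:
    - {"grip": 0, "xyz": [0, -12, 0], "angular": [0, 0, 0]}
    - {"grip": 0, "xyz": [0, -22, 0], "angular": [0, 0, 0]}
    - {"grip": 0, "xyz": [0, -29, 0], "angular": [0, 0, 0]}
    - {"grip": 0, "xyz": [0, -33, 0], "angular": [0, 0, 0]}
    - {"grip": 0, "xyz": [0, -36, 0], "angular": [0, 0, 0]}
    - {"grip": 0, "xyz": [0, -39, 0], "angular": [0, 0, 0]}
    - {"grip": 0, "xyz": [0, -42, 0], "angular": [0, 0, 0]}
    - {"grip": 0, "xyz": [0, -46, 0], "angular": [0, 0, 0]}
    - {"grip": 0, "xyz": [0, -50, 0], "angular": [0, 0, 0]}
    - {"grip": 0, "xyz": [0, -54, 0], "angular": [0, 0, 0]}

```text
time_s: 4.1
tcp_pos: [0.6531, 0.1232, 0.0535]
ee_rot: [[-0.969, 0.246, 0.001], [0.246, 0.969, 0.001], [-0.0, 0.001, -1.0]]
wrist_force: [0.4, 2.3, -0.4]
gripper_width: 0.004
gripper_force: 1.1
```

```bash
python3 st.py
```

```text
4.1 fix frame TCP [  0.6 149.3  53.5] F [ 0.4  2.3 -0.4] 0.0035837958768887034
```

Contact at about 2 N, as expected. I'll keep going.

>>> move_arm:
  series:
    - {"grip": 0, "xyz": [0, -4, 0], "angular": [0, 0, 0]}
    - {"grip": 0, "xyz": [0, -9, 0], "angular": [0, 0, 0]}
    - {"grip": 0, "xyz": [0, -14, 0], "angular": [0, 0, 0]}
    - {"grip": 0, "xyz": [0, -19, 0], "angular": [0, 0, 0]}
    - {"grip": 0, "xyz": [0, -24, 0], "angular": [0, 0, 0]}
    - {"grip": 0, "xyz": [0, -29, 0], "angular": [0, 0, 0]}
    - {"grip": 0, "xyz": [0, -34, 0], "angular": [0, 0, 0]}
    - {"grip": 0, "xyz": [0, -38, 0], "angular": [0, 0, 0]}
    - {"grip": 0, "xyz": [0, -42, 0], "angular": [0, 0, 0]}
    - {"grip": 0, "xyz": [0, -45, 0], "angular": [0, 0, 0]}

```text
time_s: 5.1
tcp_pos: [0.6417, 0.0789, 0.0535]
ee_rot: [[-0.969, 0.247, -0.0], [0.247, 0.969, -0.0], [0.0, -0.0, -1.0]]
wrist_force: [0.1, 2.5, 0.4]
gripper_width: 0.005
gripper_force: 1.0
```

```bash
python3 st.py
```

```text
5.1 fix frame TCP [  0.5 103.5  53.5] F [0.1 2.5 0.4] 0.004681507773439845
```

>>> move_arm:
  series:
    - {"grip": 0, "xyz": [0, -2, 0], "angular": [0, 0, 0]}
    - {"grip": 0, "xyz": [0, -4, 0], "angular": [0, 0, 0]}
    - {"grip": 0, "xyz": [0, -5, 0], "angular": [0, 0, 0]}
    - {"grip": 0, "xyz": [0, -6, 0], "angular": [0, 0, 0]}
    - {"grip": 0, "xyz": [0, -7, 0], "angular": [0, 0, 0]}

```text
time_s: 5.6
tcp_pos: [0.6401, 0.0725, 0.0535]
ee_rot: [[-0.969, 0.247, -0.0], [0.247, 0.969, -0.0], [0.0, -0.0, -1.0]]
wrist_force: [0.2, 2.4, -1.0]
gripper_width: 0.004
gripper_force: 1.0
```

>>> move_arm:
  series:
    - {"grip": 0, "xyz": [0, -1, 0], "angular": [0, 0, 0]}
    - {"grip": 0, "xyz": [0, -1.5, 0], "angular": [0, 0, 0]}
    - {"grip": 0, "xyz": [0, -2, 0], "angular": [0, 0, 0]}

```text
time_s: 5.9
tcp_pos: [0.6397, 0.0705, 0.0536]
ee_rot: [[-0.969, 0.247, 0.0], [0.247, 0.969, 0.0], [-0.0, 0.0, -1.0]]
wrist_force: [-1.1, 1.4, 0.6]
gripper_width: 0.002
gripper_force: 1.0
```

>>> move_arm:
  series:
    - {"grip": 0, "xyz": [0, -1, 0], "angular": [0, 0, 0]}
    - {"grip": 0, "xyz": [0, -2, 0], "angular": [0, 0, 0]}

```text
time_s: 6.1
tcp_pos: [0.6392, 0.0686, 0.0536]
ee_rot: [[-0.969, 0.247, 0.0], [0.247, 0.969, -0.0], [-0.0, -0.0, -1.0]]
wrist_force: [-0.9, 2.5, -0.2]
gripper_width: 0.003
gripper_force: 1.0
```

```bash
python3 st.py
```

```text
6.1 fix frame TCP [ 0.7 92.9 53.6] F [-0.9  2.5 -0.2] 0.00279544606642664
```

>>> move_arm:
  series:
    - {"grip": 0, "xyz": [0, -0.5, 0], "angular": [0, 0, 0]}
    - {"grip": 0, "xyz": [0, -1, 0], "angular": [0, 0, 0]}

```text
time_s: 6.3
tcp_pos: [0.639, 0.0676, 0.0536]
ee_rot: [[-0.969, 0.247, 0.0], [0.247, 0.969, 0.0], [-0.0, 0.0, -1.0]]
wrist_force: [-0.5, 3.2, 0.3]
gripper_width: 0.01
gripper_force: 1.0
```

>>> move_arm:
  series:
    - {"grip": 0, "xyz": [0, -0.5, 0], "angular": [0, 0, 0]}
    - {"grip": 0, "xyz": [0, -1, 0], "angular": [0, 0, 0]}

```text
time_s: 6.5
tcp_pos: [0.6387, 0.0666, 0.0535]
ee_rot: [[-0.969, 0.247, -0.0], [0.247, 0.969, 0.0], [0.0, -0.0, -1.0]]
wrist_force: [-1.0, 2.4, -0.1]
gripper_width: 0.005
gripper_force: 1.0
```

>>> move_arm:
  series:
    - {"grip": 0, "xyz": [0, -0.5, 0], "angular": [0, 0, 0]}
    - {"grip": 0, "xyz": [0, -1, 0], "angular": [0, 0, 0]}

```text
time_s: 6.7
tcp_pos: [0.6385, 0.0656, 0.0536]
ee_rot: [[-0.969, 0.247, -0.0], [0.247, 0.969, -0.0], [0.0, -0.0, -1.0]]
wrist_force: [-0.2, 2.5, -0.9]
gripper_width: 0.009
gripper_force: 1.0
```

>>> move_arm:
  series:
    - {"grip": 0, "xyz": [0, -0.5, 0], "angular": [0, 0, 0]}
    - {"grip": 0, "xyz": [0, -1, 0], "angular": [0, 0, 0]}

```text
time_s: 6.9
tcp_pos: [0.6382, 0.0646, 0.0536]
ee_rot: [[-0.969, 0.247, -0.0], [0.247, 0.969, -0.0], [0.0, -0.0, -1.0]]
wrist_force: [0.3, 2.1, -1.4]
gripper_width: 0.007
gripper_force: 1.0
```

```bash
python3 st.py; python3 - <<'E'
from station import r
from h import *
c=r.capture("top");x,y,w,h=185,150,170,150
i=c["img"][y:y+h,x:x+w,::-1];i=np.clip(i.astype(float)*1.6+15,0,255).astype(np.uint8)
i=cv2.resize(i,None,fx=4,fy=4,interpolation=cv2.INTER_CUBIC)
for a in range(0,w,20): cv2.putText(i,str(x+a),(a*4,10),0,.35,(0,255,255),1)
for a in range(20,h,20): cv2.putText(i,str(y+a),(6,a*4+4),0,.35,(0,255,255),1)
cv2.imwrite("pics/t2.png",i)
for a in(-60,60): # expected px of outer top edge home / tray inner rim end
    X=np.r_[c0+ex*a/1000+uy*.079,.05];print(a,proj(c,X))
E
```

```text
6.9 fix frame TCP [ 0.6 88.9 53.6] F [ 0.3  2.1 -1.4] 0.0070098736947698335
-60 [[224.02951484 253.88176141]]
60 [[242.20827239 184.37918403]]
```

View pics/t2.png

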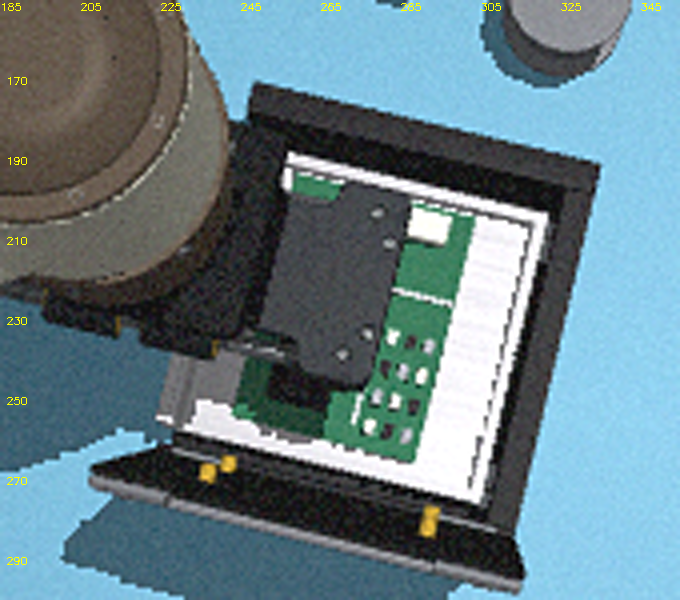

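The plate's near outer corner is at about (224.5,254.5), within a millimetre or two of the home position, and the board lies undisturbed in the tray. I'll push on until the force rises at the stop.

>>> move_arm:
  series:
    - {"grip": 0, "xyz": [0, -0.5, 0], "angular": [0, 0, 0]}
    - {"grip": 0, "xyz": [0, -1, 0], "angular": [0, 0, 0]}

```text
time_s: 7.15
tcp_pos: [0.6382, 0.0644, 0.0536]
ee_rot: [[-0.969, 0.247, 0.001], [0.247, 0.969, 0.001], [-0.001, 0.001, -1.0]]
wrist_force: [-1.5, 6.5, 0.3]
gripper_width: 0.004
gripper_force: 2.7
```

>>> move_arm:
  series:
    - {"grip": 0, "xyz": [0, -0.5, 0], "angular": [0, 0, 0]}
    - {"grip": 0, "xyz": [0, -1, 0], "angular": [0, 0, 0]}

```text
time_s: 7.35
tcp_pos: [0.6382, 0.0643, 0.0536]
ee_rot: [[-0.969, 0.247, 0.002], [0.247, 0.969, 0.002], [-0.001, 0.002, -1.0]]
wrist_force: [-1.7, 9.6, -1.0]
gripper_width: 0.005
gripper_force: 3.9
```

>>> move_arm:
  series:
    - {"grip": 0, "xyz": [0, -0.5, 0], "angular": [0, 0, 0]}
    - {"grip": 0, "xyz": [0, -1, 0], "angular": [0, 0, 0]}

```text
time_s: 7.55
tcp_pos: [0.6382, 0.0642, 0.0536]
ee_rot: [[-0.969, 0.246, 0.003], [0.246, 0.969, 0.003], [-0.002, 0.004, -1.0]]
wrist_force: [-1.8, 10.9, -0.5]
gripper_width: 0.007
gripper_force: 5.2
```

At the hard stop the force rises to 11 N with no motion, so the carrier is home. I'll back off, lift, and go round to the cover's outer side.

>>> move_arm:
  series:
    - {"grip": 0, "xyz": [0, 10, 0], "angular": [0, 0, 0]}
    - {"grip": 0, "xyz": [0, 40, 0], "angular": [0, 0, 0]}
    - {"grip": 0, "xyz": [0, 40, -40], "angular": [0, 0, 0]}
    - {"grip": 0, "xyz": [0, 40, -85], "angular": [0, 0, 0]}
    - {"grip": 0, "xyz": [0, 40, -130], "angular": [0, 0, 0]}
    - {"grip": 0, "xyz": [0, 40, -175], "angular": [0, 0, 0]}
    - {"grip": 0, "xyz": [0, 40, -220], "angular": [0, 0, 0]}
    - {"grip": 0, "xyz": [0, 40, -265], "angular": [0, 0, 0]}
    - {"grip": 0, "xyz": [0, 40, -290], "angular": [0, 0, 0]}
    - {"grip": 0, "xyz": [0, 40, -290], "angular": [0, 0, 0]}

```text
time_s: 8.55
tcp_pos: [0.649, 0.0999, 0.3495]
ee_rot: [[-0.969, 0.247, 0.01], [0.247, 0.969, 0.001], [-0.01, 0.004, -1.0]]
wrist_force: [0.4, 0.5, 0.6]
gripper_width: 0.007
gripper_force: 0.0
```

>>> move_arm:
  series:
    - {"grip": 0, "xyz": [30, -25, 0], "angular": [0, 0, 0]}
    - {"grip": 0, "xyz": [60, -50, 0], "angular": [0, 0, 0]}
    - {"grip": 0, "xyz": [90, -75, 0], "angular": [0, 0, 0]}
    - {"grip": 0, "xyz": [120, -100, 0], "angular": [0, 0, 0]}
    - {"grip": 0, "xyz": [145, -125, 0], "angular": [0, 0, 0]}
    - {"grip": 0, "xyz": [145, -125, 0], "angular": [0, 0, 0]}

```text
time_s: 9.15
tcp_pos: [0.4725, 0.0129, 0.3439]
ee_rot: [[-0.969, 0.248, -0.001], [0.248, 0.969, -0.001], [0.0, -0.001, -1.0]]
wrist_force: [1.1, -0.0, 0.4]
gripper_width: 0.005
gripper_force: 0.0
```

```bash
python3 st.py; python3 - <<'E'
from station import r
from h import *
for n in("top","side"): 
    c=r.capture(n);cv2.imwrite(f"pics/{n}3.png",c["img"][:,:,::-1])
a=cv2.imread("pics/top3.png")[90:390,100:450];b=cv2.imread("pics/side3.png")[90:390,170:520]
cv2.imwrite("pics/m3.png",np.hstack([a,b]))
E
```

```text
9.15 fix frame TCP [-147.1   -2.2  343.9] F [ 1.1 -0.   0.4] 0.004537241521917174
```

View pics/m3.png

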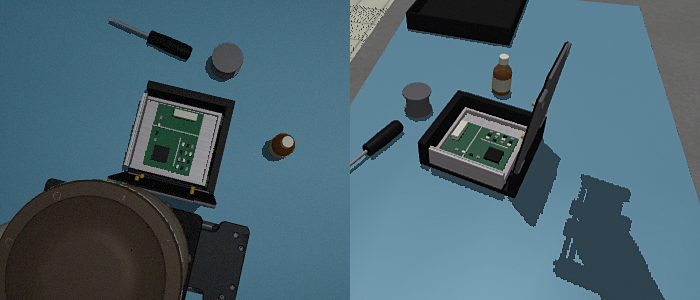

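The carrier is fully home and the board lies in place. The cover stands undisturbed, and the gripper is on its robot side. I'll descend and approach the cover's outer face near its free edge.

>>> move_arm:
  series:
    - {"grip": 0, "xyz": [0, 2, 45], "angular": [0, 0, 0]}
    - {"grip": 0, "xyz": [0, 2, 90], "angular": [0, 0, 0]}
    - {"grip": 0, "xyz": [0, 2, 125], "angular": [0, 0, 0]}
    - {"grip": 0, "xyz": [0, 2, 133], "angular": [0, 0, 0]}
    - {"grip": 0, "xyz": [-12, 2, 133], "angular": [0, 0, 0]}
    - {"grip": 0, "xyz": [-22, 2, 133], "angular": [0, 0, 0]}
    - {"grip": 0, "xyz": [-29, 2, 133], "angular": [0, 0, 0]}
    - {"grip": 0, "xyz": [-34, 2, 133], "angular": [0, 0, 0]}
    - {"grip": 0, "xyz": [-38, 2, 133], "angular": [0, 0, 0]}
    - {"grip": 0, "xyz": [-42, 2, 133], "angular": [0, 0, 0]}

```text
time_s: 10.25
tcp_pos: [0.5172, 0.0067, 0.211]
ee_rot: [[-0.969, 0.247, -0.0], [0.247, 0.969, 0.0], [0.0, 0.0, -1.0]]
wrist_force: [-1.6, 1.2, 0.7]
gripper_width: 0.005
gripper_force: 1.1
```

```bash
python3 st.py
```

```text
10.25 fix frame TCP [-102.3    2.7  211. ] F [-1.6  1.2  0.7] 0.004594603059252094
```

Contact at about 2 N. I'll follow the cover's arc (radius 130 mm at the fingertip corner), starting gently.

>>> move_arm:
  series:
    - {"grip": 0, "xyz": [-5, 0, 0], "angular": [0, 0, 0]}
    - {"grip": 0, "xyz": [-11, 0, 0], "angular": [0, 0, 0]}
    - {"grip": 0, "xyz": [-18, 0, 0], "angular": [0, 0, 0]}
    - {"grip": 0, "xyz": [-24, 0, 0], "angular": [0, 0, 0]}
    - {"grip": 0, "xyz": [-33, 0, 1], "angular": [0, 0, 0]}
    - {"grip": 0, "xyz": [-42, 0, 3], "angular": [0, 0, 0]}
    - {"grip": 0, "xyz": [-51, 0, 5], "angular": [0, 0, 0]}
    - {"grip": 0, "xyz": [-60, 0, 8], "angular": [0, 0, 0]}
    - {"grip": 0, "xyz": [-68, 0, 11], "angular": [0, 0, 0]}
    - {"grip": 0, "xyz": [-76, 0, 15], "angular": [0, 0, 0]}

```text
time_s: 11.25
tcp_pos: [0.5916, -0.0123, 0.1952]
ee_rot: [[-0.969, 0.247, -0.0], [0.247, 0.969, -0.0], [0.0, -0.0, -1.0]]
wrist_force: [-1.8, -1.5, 1.5]
gripper_width: 0.007
gripper_force: 0.9
```

```bash
python3 st.py
```

```text
11.25 fix frame TCP [-25.5   2.8 195.2] F [-1.8 -1.5  1.5] 0.006908379303515596
```

>>> move_arm:
  series:
    - {"grip": 0, "xyz": [-10, 0, 6], "angular": [0, 0, 0]}
    - {"grip": 0, "xyz": [-19, 0, 12], "angular": [0, 0, 0]}
    - {"grip": 0, "xyz": [-28, 0, 20], "angular": [0, 0, 0]}
    - {"grip": 0, "xyz": [-36, 0, 28], "angular": [0, 0, 0]}
    - {"grip": 0, "xyz": [-43, 0, 37], "angular": [0, 0, 0]}
    - {"grip": 0, "xyz": [-49, 0, 46], "angular": [0, 0, 0]}
    - {"grip": 0, "xyz": [-55, 0, 56], "angular": [0, 0, 0]}
    - {"grip": 0, "xyz": [-59, 0, 66], "angular": [0, 0, 0]}
    - {"grip": 0, "xyz": [-63, 0, 77], "angular": [0, 0, 0]}
    - {"grip": 0, "xyz": [-65, 0, 86], "angular": [0, 0, 0]}

```text
time_s: 12.25
tcp_pos: [0.6545, -0.028, 0.1086]
ee_rot: [[-0.969, 0.247, 0.001], [0.247, 0.969, 0.0], [-0.001, 0.0, -1.0]]
wrist_force: [1.0, -0.9, 1.3]
gripper_width: 0.003
gripper_force: 0.6
```

```bash
python3 st.py
```

```text
12.25 fix frame TCP [ 39.4   3.2 108.6] F [ 1.  -0.9  1.3] 0.00301216857119966
```

>>> move_arm:
  series:
    - {"grip": 0, "xyz": [-1, 0, 5], "angular": [0, 0, 0]}
    - {"grip": 0, "xyz": [-2, 0, 10], "angular": [0, 0, 0]}
    - {"grip": 0, "xyz": [-3, 0, 14], "angular": [0, 0, 0]}
    - {"grip": 0, "xyz": [-3, 0, 17], "angular": [0, 0, 0]}
    - {"grip": 0, "xyz": [-3, 0, 19], "angular": [0, 0, 0]}
    - {"grip": 0, "xyz": [-3, 0, 21], "angular": [0, 0, 0]}
    - {"grip": 0, "xyz": [-3, 0, 22], "angular": [0, 0, 0]}

```text
time_s: 12.95
tcp_pos: [0.657, -0.0287, 0.0877]
ee_rot: [[-0.969, 0.247, 0.001], [0.247, 0.969, 0.0], [-0.001, 0.0, -1.0]]
wrist_force: [0.4, 0.5, 0.2]
gripper_width: 0.005
gripper_force: 0.6
```

>>> move_arm:
  series:
    - {"grip": 0, "xyz": [0, 0, 0.5], "angular": [0, 0, 0]}
    - {"grip": 0, "xyz": [0, 0, 1], "angular": [0, 0, 0]}

```text
time_s: 13.15
tcp_pos: [0.657, -0.0287, 0.0868]
ee_rot: [[-0.969, 0.247, 0.001], [0.247, 0.969, 0.0], [-0.001, 0.0, -1.0]]
wrist_force: [0.2, 0.8, 1.4]
gripper_width: 0.004
gripper_force: 0.6
```

>>> move_arm:
  series:
    - {"grip": 0, "xyz": [0, 0, 0.5], "angular": [0, 0, 0]}
    - {"grip": 0, "xyz": [0, 0, 1], "angular": [0, 0, 0]}

```text
time_s: 13.35
tcp_pos: [0.6571, -0.0287, 0.0857]
ee_rot: [[-0.969, 0.247, 0.001], [0.247, 0.969, 0.0], [-0.001, 0.0, -1.0]]
wrist_force: [1.7, -1.1, 1.9]
gripper_width: 0.005
gripper_force: 0.6
```

>>> move_arm:
  series:
    - {"grip": 0, "xyz": [0, 0, 0.5], "angular": [0, 0, 0]}
    - {"grip": 0, "xyz": [0, 0, 1], "angular": [0, 0, 0]}

```text
time_s: 13.55
tcp_pos: [0.6571, -0.0287, 0.0855]
ee_rot: [[-0.969, 0.246, 0.001], [0.246, 0.969, -0.0], [-0.001, 0.0, -1.0]]
wrist_force: [-1.2, 1.3, 6.5]
gripper_width: 0.003
gripper_force: 3.4
```

>>> move_arm:
  series:
    - {"grip": 0, "xyz": [0, 0, 0.5], "angular": [0, 0, 0]}
    - {"grip": 0, "xyz": [0, 0, 1], "angular": [0, 0, 0]}

```text
time_s: 13.75
tcp_pos: [0.6571, -0.0287, 0.0854]
ee_rot: [[-0.969, 0.246, 0.001], [0.246, 0.969, -0.0], [-0.001, -0.0, -1.0]]
wrist_force: [-2.3, 1.7, 10.5]
gripper_width: 0.006
gripper_force: 5.2
```

>>> move_arm:
  series:
    - {"grip": 0, "xyz": [0, 0, 0.5], "angular": [0, 0, 0]}
    - {"grip": 0, "xyz": [0, 0, 1], "angular": [0, 0, 0]}

```text
time_s: 13.95
tcp_pos: [0.6571, -0.0287, 0.0853]
ee_rot: [[-0.969, 0.246, 0.001], [0.246, 0.969, -0.001], [-0.001, -0.0, -1.0]]
wrist_force: [-4.5, 1.7, 13.5]
gripper_width: 0.004
gripper_force: 7.0
```

Hard stop at tip height of about 60 mm with the force rising to 13 N, so the cover is shut. I'll lift straight up, then retreat and look.

>>> move_arm:
  series:
    - {"grip": 0, "xyz": [0, 0, -10], "angular": [0, 0, 0]}
    - {"grip": 0, "xyz": [0, 0, -50], "angular": [0, 0, 0]}
    - {"grip": 0, "xyz": [0, 0, -95], "angular": [0, 0, 0]}
    - {"grip": 0, "xyz": [0, 0, -140], "angular": [0, 0, 0]}
    - {"grip": 0, "xyz": [0, 0, -185], "angular": [0, 0, 0]}
    - {"grip": 0, "xyz": [40, 0, -210], "angular": [0, 0, 0]}
    - {"grip": 0, "xyz": [85, 0, -220], "angular": [0, 0, 0]}
    - {"grip": 0, "xyz": [130, 0, -220], "angular": [0, 0, 0]}
    - {"grip": 0, "xyz": [170, 0, -220], "angular": [0, 0, 0]}
    - {"grip": 0, "xyz": [200, 0, -220], "angular": [0, 0, 0]}

```text
time_s: 14.95
tcp_pos: [0.4601, 0.0205, 0.3024]
ee_rot: [[-0.969, 0.247, -0.001], [0.247, 0.969, 0.0], [0.001, 0.0, -1.0]]
wrist_force: [0.3, 0.8, 0.6]
gripper_width: 0.005
gripper_force: 0.0
```

```bash
python3 st.py; python3 - <<'E'
from station import r
from h import *
P=[]
for n,(x,y) in dict(top=(160,100),side=(200,120)).items():
    c=r.capture(n);i=np.clip(c["img"][y:y+220,x:x+260,::-1].astype(float)*1.5+10,0,255).astype(np.uint8)
    P.append(cv2.resize(i,None,fx=1.5,fy=1.5,interpolation=cv2.INTER_CUBIC))
cv2.imwrite("pics/m4.png",np.hstack(P))
E
```

```text
14.95 fix frame TCP [-161.     2.   302.4] F [0.3 0.8 0.6] 0.005259816310409476
```

View pics/m4.png

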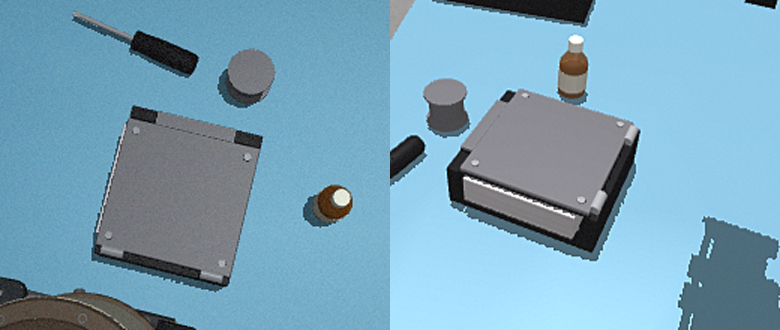

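Both views show the cover lying flat and shut. The carrier's end plate is home in the fixture's side, and the spool, flux and driver are unmoved. I'm handing in.

```bash
python3 -c "
from station import r
print(r.finish_job())"
```

```text
the job is handed in; nothing more can be done
None
```

The job is handed in: the carrier was pushed fully home, then the cover fully shut, each confirmed at its hard stop with the force rising to no more than about 14 N; the board was left lying in the carrier and the bystanders look unmoved in the final pictures.

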